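Clamp a paint pot in the sprung pot holder

TASK

Clamp the paint pot in the sprung pot holder so that its lid can be unscrewed. Push the holder's jaw back by its black thumb tab until it is past its catch, let it spring back so that the catch holds it open, push the pot along the table between the open jaws until it meets the steel back rail, and then press the red paddle down so that the jaw springs shut on the pot. Nothing needs to be gripped: only push, never lift or tip the pot, and leave the jar, glue tube and pliers where they are.

Things in the scene. Friction and masses are not known exactly. Their poses are not given: they have to be found in the camera images.
- holder: Sprung pot holder screwed to the table, about 100 x 330 mm from above. Origin: on the table at the nest centre, where the middle of a clamped pot stands; z up. Its y axis runs from the fixed grey V jaw (rubber pads at y -50 to -39 mm, x -27 to 27 mm, 32 mm high) to the sprung jaw and its housing (y 110 to 218 mm, x -43 to 60 mm, 30 mm high). The open loading side is -x; no floor.
- way_in (a point): Point on the holder at the front of the nest (holder x = -28 mm, y = +13 mm, 16 mm high), on the middle line of the way in. With the jaw on its catch the gap there between the V pads and the jaw's rubber face is 103 mm wide; the 90 mm pot is pushed in along this line towards holder +x.
- back_rail (a point): Point on the front face of the steel back rail (holder x = +46 mm, y = +13 mm, 16 mm high). The rail runs along holder y, is 22 mm high, and stops the pot as it is pushed in: its middle is then about 1 mm past the nest centre line.
- jaw (a joint): Sprung jaw's travel along holder +y, m: 0 shut (sprung, 5 N), 0.025 shut on a centred pot (8 N), 0.044 held by the catch, 0.066 end stop. A 110 N/m spring, damped to about 0.3 m/s, always drives it to 0. Pushing out takes 5 to 18 N; past 0.050 the catch has dropped, and the jaw, let go, returns to 0.044 and stays. Jaw 50 mm wide, 33 mm high, rubber face at holder y = 20 mm + value.
- thumb_tab (a point): Middle of the pushing face of the black upright thumb tab on top of the jaw; moves with the jaw. The face looks to holder -y; tab 28 mm wide (along holder x), 8 mm thick (away to +y), from 33 to 64 mm above the table, this point 48 mm above it. Push it towards holder +y.
- release_paddle (a point): Middle of the top of the red release paddle over the outer end of the housing, 49 mm above the table; paddle 32 mm (holder x) by 36 mm (holder y). Pressing it down takes about 4 to 6 N and moves this point down about 5 mm to its stop; with the jaw on the catch it lets go after about 4 mm.
- catch (a joint): Tilt of the catch lever, rad: 0 = catch down (rest), 0.2 = paddle pressed to its stop, catch lifted. Sprung back to 0.
- pot_center (a point): Middle of the closed round white paint pot, 90 mm in diameter, 32 mm high, about 0.25 kg, standing loose on the table in front of the holder; this point is 16 mm above its underside.
- nose_pliers: Fine-nose pliers with blue handles lying loose on the table, 52 x 150 x 10 mm; origin under their middle. Bystander.
- glue_tube: Glue tube lying loose behind the holder, 42 x 146 x 28 mm; origin under its middle. Bystander.
- water_jar: Empty glass jar standing loose behind the holder, 60 mm in diameter, 91 mm high; origin under its middle. Bystander.

How it is judged:
On the way, in this order (a step that is already met when the one before it is completed fails the run):
1. the jaw rests on its catch, half-way open, with nothing touching it (value of joint jaw between 0.041 and 0.047 m and contact force between each of the fingers, the arm and holder below 0.5 N), for 0.4 s.
2. the pot stands home at the back rail between the jaws, which are still open (x of pot_center in the frame of holder above -0.008 m and y of pot_center in the frame of holder between -0.003 and 0.025 m and value of joint jaw above 0.041 m), for 0.1 s.
At the end, for the whole second after the job is handed in: The jaw is sprung shut on the pot (jaw value 0.020 to 0.030, more than 4 N on the pot), the pot stands flat on the table with its middle within 10 mm along x and 5 mm along y of the nest centre and is at rest, the paddle is up again (value of joint jaw between 0.02 and 0.03 m and contact force between paint_pot and holder above 4 N and x of pot_center in the frame of holder between -0.01 and 0.01 m and y of pot_center in the frame of holder between -0.005 and 0.005 m and height (world z) of pot_center below 0.02 m and angle between pot_center's own z axis and vertical below 0.06 rad and value of joint catch below 0.05 rad and linear speed of paint_pot below 0.01 m/s); the robot touches nothing.
It fails at once if the pot is lifted off the table or tipped (height (world z) of pot_center above 0.024 m or angle between pot_center's own z axis and vertical above 0.2 rad).
It fails at once if the jar, the glue tube or the pliers are moved (distance of any of water_jar, glue_tube, nose_pliers from where it was at the start of the episode above 0.02 m).
It also fails if it takes over 69 s, if anything falls off the work surface, if the arm or the gripper's body presses on something with over 40 N, if the wrist force passes 120 N, or if a joint passes its speed limit or range.

ROBOT

A 7-joint arm with a two-finger parallel gripper is mounted at the origin on a cart in front of the work surface, level with it; the furniture and walls round the work are solid. World frame = base frame: x ahead of the robot, y to its left, z up, the work surface at z = 0. Lengths are in m, angles in rad, forces in N, time in s.
With the tool pointing down it reaches from about 0.425 to 0.95 m from the base axis. Payload 4.7 kg.
Tool frame: the origin (TCP) lies at the very end of the fingers, on their centre line; the grasp point (between the pads) lies 19 mm behind it (env.hold_point_z is the distance from the TCP to the grasp point, in m); y points along the fingers, x is the direction in which the jaws open and shut, and the axes are right-handed (so a half turn about y gives the same grasp; the last joint's range is limited). The gripper opens to 85 mm and grips with 20 to 120 N. Pads are 22 mm wide; open, the fingers measure 114 mm over their backs; the gripper's body (76 mm by 85 mm) begins 54 mm behind the grasp point. The pads swing forward as they close: fully open they stand 13 mm farther back than shut.
Start: joints at [-1.363, 0.469, -0.049, 1.532, 0.024, 1.141, -0.082], TCP at [0.158, 0.656, 0.2] pointing down, gripper open.
Joint ranges: [-2.59, 2.59], [-0.33, 1.99], [-1.39, 1.29], [0.1, 2.45], [-1.04, 4.18], [0.21, 1.99], [-2.66, 2.66]. Speed limits (rad/s): [2.57, 2.57, 3.14, 3.14, 3.14, 3.14, 3.14].

INTERFACE

Orientations are given as [roll, pitch, yaw] about the fixed x, y, z axes, in that order (R = Rz(yaw) Ry(pitch) Rx(roll)).
In Python, from cell import env, optics gives the robot as it stands. The module is installed in compiled form; this text tells all that it offers.
- The arm moves only by the tool servo_tool, never from a script. Its argument "increments" is a list of rows, each a list of 3 entries, a list of its own where there are three numbers: the closure, from -1 (fully open) to 1 (shut), then the shift along the world's x, y, z in cm, then the turn, a rotation vector about the world's x, y, z in degrees. A call has 1 to 8 rows; each row is the pose to reach, as a shift and turn from the pose commanded when the call began; what a row does not reach only later rows make up. A row lasts 1/10 s, in which the tool goes at most 50 mm and 8.59 degrees, less where a joint would pass 70% of its speed; a pose out of reach is approached as far as the arm can. A call with a gripper value outside its range is refused whole. The fingers move at their own pace and stop on an object; "grip_force" is the grip in N (left out, the last holds). Time passes only in rows, so rows that repeat a pose let the fingers close. It gives the time, the measured TCP pose, the force and the opening at its end, in the units of the state.
- env.get_obs(): the state, without advancing time (a new reading comes with each control period).
- optics.camera(name): name is "scene" or "top" or "wrist"; returns the picture (480x640x3 uint8, red, green, blue); there is no depth.
- optics.camera_model(name): a dict with "vfov" (degrees; the focal length in pixels is half the picture's height over the tangent of half this angle, whatever the lens; pixels are square), "cx", "cy" (the principal point, pixels), "dist" ([k1, k2, p1, p2, k3] as OpenCV has them; the pictures are not rectified), "view" (4x4, takes a point from world to camera coordinates); the wrist camera has in their place "hand_eye" (4x4, takes a point from camera to tool coordinates, whose origin is the TCP and whose axes are the tool frame's). Camera axes: x right, y up, looking along -z (the intrinsics and any distortion apply to the point x, -y, -z); pixel columns grow to the right and rows downward; lengths in m; the calibration is good to about 2 mm. A picture is of the moment at which its call begins: read the wrist's pose just before it. camera_model takes no time and is no camera call.
- env.job_done(): hands the job in, once; it reports no verdict.
The state is a dict: "time": time; "q": joint angles; "qvel": joint speeds; "tau": joint torques, N m; "position": TCP position; "ee_rot": TCP orientation; "force": force on the tool from outside, world axes, zero at the start; "torque": the same for the moment, N m; "gripper_width": finger opening in m.
Only numpy, scipy, OpenCV 4.12 (cv2) and the standard library are available. Lean on these libraries where they do the work, as an engineer would, in place of code of your own. Each camera call takes 0.05 s, during which the arm holds its last target. There are 200 camera calls.

## Working session

There is one attempt and no reset: what is moved stays moved. The work goes in short steps, Python scripts to look and compute and a tool call to move; the robot and the scene stay as the last step left them, time stands still between calls to the robot, and variables do not carry over. Pictures are saved under pics/ and viewed, about 8 in all and at most 12, crops included, and the job is handed in when it is done.

Besides the shell and the picture viewer there is one more tool, called after "Emit:" as name(argument=value, ...) on one line, values as JSON. servo_tool: Moves the arm, as the interface text tells. Its arguments: {"type":"object","properties":{"increments":{"type":"array","items":{"type":"array"}},"grip_force":{"type":"number"}},"required":["increments"]}

```bash
mkdir -p pics; cat > h.py <<'E'
import numpy as np, cv2
from cell import env, optics
def K(m):
    f=240/np.tan(np.radians(m['vfov'])/2); return np.array([[f,0,m['cx']],[0,f,m['cy']],[0,0,1.]])
def ray(m,uv,T=None):
    p=cv2.undistortPoints(np.array([[uv]],float),K(m),np.array(m['dist'],float))[0,0]
    d=np.array([p[0],-p[1],-1.])
    C=np.linalg.inv(np.array(m['view'])) if T is None else T@np.array(m['hand_eye'])
    return C[:3,3],C[:3,:3]@d
def onplane(m,uv,z,T=None):
    o,d=ray(m,uv,T); return o+d*(z-o[2])/d[2]
def proj(m,P,T=None):
    V=np.array(m['view']) if T is None else np.linalg.inv(T@np.array(m['hand_eye']))
    c=V@np.append(P,1); v=np.array([c[0],-c[1],-c[2]])
    return cv2.projectPoints(v.reshape(1,1,3),np.zeros(3),np.zeros(3),K(m),np.array(m['dist'],float))[0].ravel()
def save(n,im): cv2.imwrite('pics/'+n+'.png',cv2.cvtColor(im,cv2.COLOR_RGB2BGR))
E
python3 - <<'E'
from h import *
print(env.get_obs())
for n in('top','scene'):
    save(n,optics.camera(n)); m=optics.camera_model(n); print(n,m['vfov'],np.linalg.inv(np.array(m['view'])).round(3))
E
```

```text
{'time': 0.0, 'q': array([-1.3628975 ,  0.46947078, -0.04858654,  1.53367259,  0.024091  ,
        1.14096364, -0.08224945]), 'qvel': array([-0.00108824, -0.00049984,  0.00024235,  0.00099405,  0.00072496,
        0.00175338,  0.00064271]), 'tau': array([-5.76496495e-04, -5.10316908e+01, -4.66150010e-02, -2.37711489e+01,
        1.07251716e-02,  7.74368673e-03,  7.42959656e-06]), 'position': array([0.15819588, 0.65555817, 0.19895068]), 'ee_rot': array([-1.5708604 ,  0.00192812,  1.33406788]), 'force': array([-0.45494895,  0.23437206,  0.71040126]), 'torque': array([-0.03251535, -0.04838734,  0.02692485]), 'gripper_width': 0.08547329602729552}
top 51.36584017609374 [[ 0.012  0.983 -0.185  0.438]
 [-1.     0.01  -0.013  0.162]
 [-0.011  0.185  0.983  0.888]
 [ 0.     0.     0.     1.   ]]
scene 47.85949733227599 [[ 0.842  0.378 -0.385  0.25 ]
 [-0.539  0.564 -0.626 -0.346]
 [-0.02   0.734  0.679  0.64 ]
 [ 0.     0.     0.     1.   ]]
```

View pics/top.png

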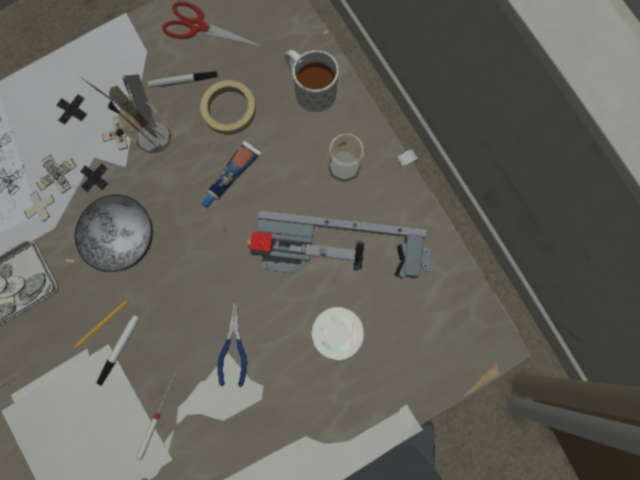

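View pics/scene.png

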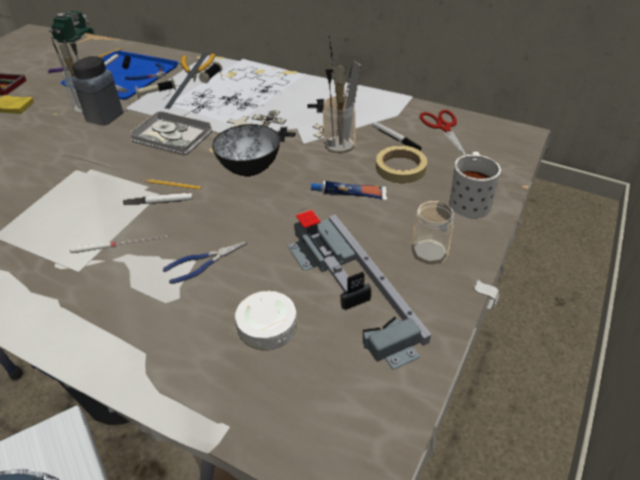

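```bash
python3 - <<'E'
from h import *
im=cv2.cvtColor(cv2.imread('pics/top.png'),cv2.COLOR_BGR2RGB)
m=optics.camera_model('top')
c=im[200:370,235:440]; save('topcrop',cv2.resize(c,None,fx=3.9,fy=3.5,interpolation=cv2.INTER_CUBIC)[:600,:800])
hsv=cv2.cvtColor(im,cv2.COLOR_RGB2HSV)
def big(mask,roi):
    k=np.zeros_like(mask);y0,y1,x0,x1=roi;k[y0:y1,x0:x1]=mask[y0:y1,x0:x1]
    cs,_=cv2.findContours(k,cv2.RETR_EXTERNAL,cv2.CHAIN_APPROX_NONE);return max(cs,key=cv2.contourArea)
red=cv2.inRange(hsv,(0,150,120),(8,255,255))|cv2.inRange(hsv,(172,150,120),(180,255,255))
r=big(red,(220,270,240,285)); print('red',cv2.minAreaRect(r),onplane(m,cv2.minAreaRect(r)[0],.049))
w=cv2.inRange(hsv,(0,0,165),(180,60,255)); p=big(w,(295,370,300,375))
(c,rad)=cv2.minEnclosingCircle(p); print('pot',c,rad,cv2.contourArea(p)); P=onplane(m,c,.032); print(P, np.linalg.norm(onplane(m,(c[0]+rad,c[1]),.032)-P))
E
```

```text
red ((260.61541748046875, 241.07696533203125), (20.093624114990234, 17.3648624420166), 7.125016689300537) [0.58942279 0.26578711 0.049     ]
pot (337.0752868652344, 333.2837829589844) 25.78824234008789 1970.0
[0.43552268 0.13366787 0.032     ] 0.04356421414275342
```

View pics/topcrop.png

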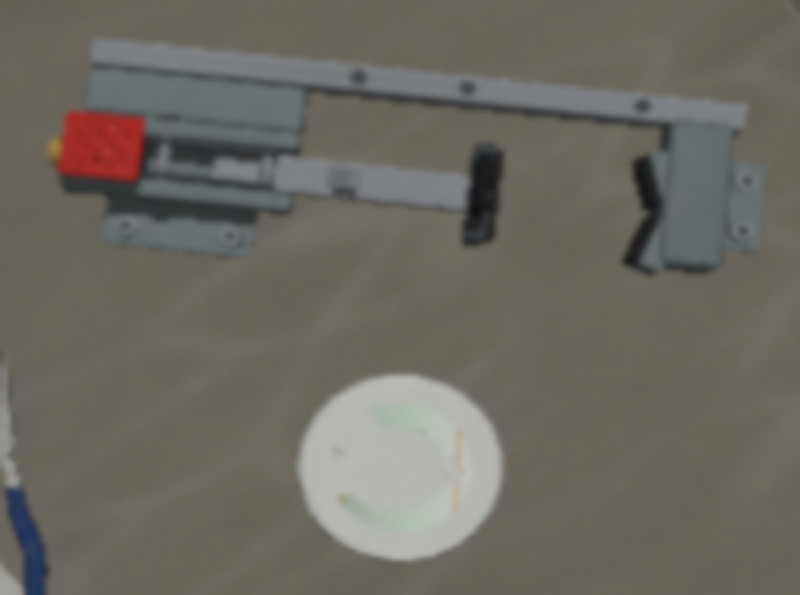

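```bash
python3 - <<'E'
from h import *
m=optics.camera_model('top')
g=lambda x,y,z: onplane(m,(235+x/3.9,200+y/3.5),z)
A=g(95,66,.022);B=g(700,124,.022); A2=g(95,38,.022);B2=g(745,102,.022)
print(A,B,A2,B2)
for a,b in((A,B),(A2,B2)):
    d=(a-b)[:2]; print(np.degrees(np.arctan2(-d[0],d[1])),np.linalg.norm(d))
d=(A-B)[:2]/np.linalg.norm((A-B)[:2]); ey=d; ex=np.array([d[1],-d[0]])
xr=A[:2]@ex   # rail front along ex
def H(p): return np.array([p[:2]@ex-xr+.046,p[:2]@ey])
R=H(g(103,146,.049)); print('paddle',R)
pts={'padtop':(637,157,.032),'padbot':(627,266,.032),'padmid':(658,208,.032),'tabtop':(487,145,.064),'tabR0':(500,150,.064),'tabR1':(495,240,.033),'housR':(308,92,.03),'rightblock':(730,200,.032),'housfront':(255,255,.0)}
for k,v in pts.items(): print(k,H(g(*v)), g(*v))
P=np.array([.4355,.1337]);print('pot',H(P),'yaw',np.degrees(np.arctan2(-ey[0],ey[1])))
E
```

```text
[0.63454144 0.27269383 0.022     ] [ 0.60720192 -0.00290998  0.022     ] [0.6492093  0.27318636 0.022     ] [ 0.61877642 -0.02376765  0.022     ]
-5.665130348990258 0.2769565056742848
-5.85144268870573 0.2985093685862837
paddle [0.00083227 0.32117131]
padtop [0.02410042 0.08557599] [0.58822584 0.0276448  0.032     ]
padbot [-0.03066247  0.0855584 ] [0.53372869 0.03303317 0.032     ]
padmid [-0.00043946  0.07420559] [0.5626834  0.01875237 0.032     ]
tabtop [0.01680956 0.1547215 ] [0.58779623 0.0971723  0.064     ]
tabR0 [0.01499346 0.148934  ] [0.58541769 0.09159235 0.064     ]
tabR1 [-0.02428209  0.14484506] [0.54593034 0.09140043 0.033     ]
housR [0.04140005 0.23538634] [0.62022938 0.17501573 0.03      ]
rightblock [0.00702215 0.04255086] [ 0.5669838  -0.01348432  0.032     ]
housfront [-0.03953704  0.25118688] [0.54124734 0.19872873 0.        ]
pot [-0.13834863  0.176037  ] yaw -5.665130348990258
```

Emit:
servo_tool(increments=[[1, [2.5, -3.6, 0], [0, 0, 1]], [1, [5, -7.2, 0], [0, 0, 2]], [1, [7.5, -10.8, 0], [0, 0, 3]], [1, [10, -14.4, 0], [0, 0, 4]], [1, [12.5, -18, 0], [0, 0, 5]], [1, [15, -21.6, 0], [0, 0, 6]], [1, [17.5, -25.2, 0], [0, 0, 7]], [1, [20, -28.8, 0], [0, 0, 8]]])

```text
time: 0.9
position: [0.3589, 0.3663, 0.1998]
ee_rot: [-1.571, 0.0, 1.474]
force: [0.7, -0.3, 0.1]
gripper_width: 0.0
```

Emit:
servo_tool(increments=[[1, [2.5, -3.6, 0], [0, 0, 0]], [1, [5, -7.2, 0], [0, 0, 0]], [1, [7.5, -10.8, 0], [0, 0, 0]], [1, [10, -14.4, 0], [0, 0, 0]], [1, [12.5, -18, 0], [0, 0, 0]], [1, [15, -21.6, 0], [0, 0, 0]], [1, [17.5, -25.2, 0], [0, 0, 0]], [1, [19, -28, 0], [0, 0, 0]]])

```text
time: 1.7
position: [0.5496, 0.0852, 0.1998]
ee_rot: [-1.571, 0.001, 1.471]
force: [-0.1, 0.7, 0.5]
gripper_width: -0.0
```

Emit:
servo_tool(increments=[[1, [0, 0, 0], [0, 0, 0]], [1, [0, 0, 0], [0, 0, 0]]])

```text
time: 1.9
position: [0.548, 0.0877, 0.1996]
ee_rot: [-1.57, -0.0, 1.472]
force: [-0.5, 0.4, -0.3]
gripper_width: -0.0001
```

```bash
cat >> h.py <<'E'
from scipy.spatial.transform import Rotation as Ro
def toolT():
    o=env.get_obs(); T=np.eye(4); T[:3,:3]=Ro.from_euler('xyz',o['ee_rot']).as_matrix(); T[:3,3]=o['position']; return T
O=np.array([.568,.0688]); TH=np.radians(-5.7)
EX=np.array([np.cos(TH),np.sin(TH)]); EY=np.array([-np.sin(TH),np.cos(TH)])
def Hf(p): d=np.array(p[:2])-O; return np.array([d@EX,d@EY])*1000
def W(x,y): return O+(x*EX+y*EY)/1000
E
python3 - <<'E'
from h import *
T=toolT(); im=optics.camera('wrist'); np.save('T1.npy',T); m=optics.camera_model('wrist'); print(m['vfov'],m['hand_eye'])
for k,(x,y,z) in {'tabtopmid':(0,24,64),'jawR':(-25,20,33),'padtip':(-27,-39,32),'padtip2':(27,-39,32),'rail':(46,13,22)}.items():
    p=proj(m,np.append(W(x,y),z/1000),T); print(k,p); cv2.drawMarker(im,tuple(int(round(v)) for v in p),(255,0,255),0,8,1)
save('w1',im)
E
```

```text
64.62309969452407 [[ 9.99999922e-01  5.54437077e-05 -3.92180784e-04  1.25907050e-03]
 [-3.89948301e-04  3.11372677e-01 -9.50287801e-01 -1.74527872e-01]
 [ 6.94269016e-05  9.50287879e-01  3.11372674e-01  7.96902707e-02]
 [ 0.00000000e+00  0.00000000e+00  0.00000000e+00  1.00000000e+00]]
tabtopmid [321.87641125 241.06872152]
jawR [317.09644672 204.66907422]
padtip [252.84957285 202.27913385]
padtip2 [255.66469784 257.39653661]
rail [309.90165215 271.68154216]
```

View pics/w1.png

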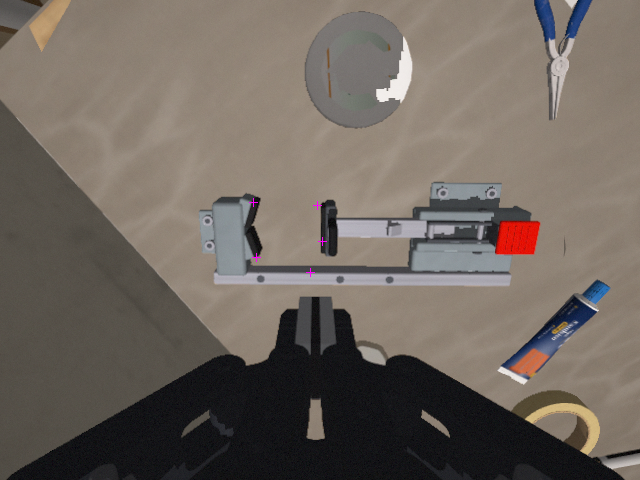

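Emit:
servo_tool(increments=[[1, [1.7, -1.5, -3], [0, 0, 0]], [1, [1.7, -1.5, -7], [0, 0, 0]], [1, [1.7, -1.5, -11], [0, 0, 0]], [1, [1.7, -1.5, -14], [0, 0, 0]], [1, [1.7, -1.5, -15.5], [0, 0, 0]], [1, [1.7, -1.5, -15.5], [0, 0, 0]]])

```text
time: 2.55
position: [0.5625, 0.075, 0.0425]
ee_rot: [-1.565, 0.001, 1.477]
force: [-0.0, 0.5, 0.9]
gripper_width: -0.0002
```

Emit:
servo_tool(increments=[[1, [0.1, 1, 0], [0, 0, 0]], [1, [0.2, 2, 0], [0, 0, 0]], [1, [0.3, 3, 0], [0, 0, 0]], [1, [0.4, 4, 0], [0, 0, 0]], [1, [0.4, 4, 0], [0, 0, 0]], [1, [0.4, 4, 0], [0, 0, 0]]])

```text
time: 3.15
position: [0.5693, 0.1136, 0.0452]
ee_rot: [-1.571, -0.0, 1.474]
force: [-0.5, -0.0, 0.3]
gripper_width: 0.0004
```

```bash
python3 - <<'E'
from h import *
o=env.get_obs(); print(o['force'],o['tau'],o['position'])
a=optics.camera('wrist'); b=optics.camera('scene')
out=np.hstack([a[140:400,150:550],cv2.resize(b[180:380,240:480],None,fx=1.3,fy=1.3)[:260,:400]]);out=out[:,:800]
print(out.shape); save('w2',out)
E
```

```text
[-0.51948802 -0.02380403  0.30176004] [-7.01468010e-01 -4.55363345e+01  2.64989555e+00 -1.77573788e+01
 -3.65000521e-02 -1.18394295e-02 -6.74354975e-03] [0.56932332 0.11356901 0.04522434]
(260, 712, 3)
```

View pics/w2.png

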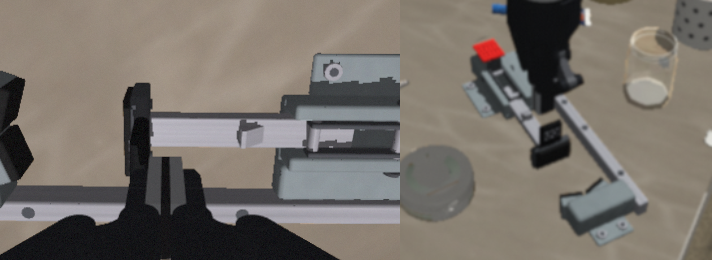

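```bash
python3 - <<'E'
from h import *
T=toolT(); m=optics.camera_model('wrist'); print('tcp px',proj(m,T[:3,3],T), T[:3,3])
for n,u,v,z in(('bar',350,271,.03),('bartop',350,255,.03),('barbot',350,288,.03),('tab top far',292,223,.064),('tab top near',292,260,.064),('jawfar',276,228,.033),('jawnear',278,315,.033),('rail',300,327,.022)):
    p=onplane(m,(u,v),z,T); print(n,p,Hf(p))
T1=np.load('T1.npy')
for n,u,v,z in(('pad1',258,198,.032),('pad2',261,252,.032),('bar',380,228,.03),('rail',310,267,.022),('pot',358.5,70,.032),('red',517,238,.049),('jawtop',328,200,.033),('jawbot',328,256,.033),('railR',215,275,.022),('railL',510,273,.022)):
    p=onplane(m,(u,v),z,T1); print(n,p,Hf(p))
E
```

```text
tcp px [312.48295392 283.63930544] [0.56928908 0.11256    0.04510946]
bar [0.57070716 0.13267675 0.03      ] [-3.65044778 63.82978837]
bartop [0.56152281 0.13331261 0.03      ] [-12.8525368   63.55031621]
barbot [0.5807588  0.13198198 0.03      ] [ 6.42049741 64.13678275]
tab top far [0.53185087 0.10769494 0.064     ] [-39.83343178  35.112307  ]
tab top near [0.5485616  0.10573303 0.064     ] [-23.01046872  34.81979709]
jawfar [0.54199954 0.09645133 0.033     ] [-28.61822053  24.93224717]
jawnear [0.5917932 0.0910453 0.033    ] [21.4661556  24.49844593]
rail [0.6069954  0.10118714 0.022     ] [35.58590748 36.10001894]
pad1 [0.53377959 0.03796102 0.032     ] [-30.98829226 -34.08525767]
pad2 [0.5860356  0.03321177 0.032     ] [ 21.48103786 -33.62097872]
bar [0.57399133 0.14804344 0.03      ] [-1.90872977 79.44668527]
rail [0.61004804 0.07778502 0.022     ] [40.947749   13.11679701]
pot [0.43525496 0.13641517 0.032     ] [-138.80421691   54.09665174]
red [0.58980318 0.26814511 0.049     ] [  1.8964678  200.52494498]
jawtop [0.54176109 0.10152066 0.033     ] [-29.3589818   29.95282932]
jawbot [0.59607056 0.09670697 0.033     ] [25.16005436 30.55694362]
railR [ 0.60924    -0.01828369  0.022     ] [ 49.68522421 -82.55715958]
railL [0.6365774  0.27776244 0.022     ] [ 47.48422506 214.74032752]
```

```bash
python3 - <<'E'
from h import *
o=env.get_obs(); print(o['position'],o['gripper_width'],o['q'])
T=toolT(); O[:]=[.5649,.0726]
print('tcp H',Hf(T[:3,3]))
outs=[]
for n in('wrist','scene'):
    im=optics.camera(n); m=optics.camera_model(n); tt=T if n=='wrist' else None
    c=[int(v) for v in proj(m,T[:3,3],tt)]
    h=70; y0=c[1]-h;x0=c[0]-h; z=cv2.resize(im[y0:y0+2*h,x0:x0+2*h],None,fx=2.85,fy=2.85,interpolation=cv2.INTER_CUBIC)
    def mk(P,col):
        p=(proj(m,P,tt)-[x0,y0])*2.85; cv2.drawMarker(z,tuple(int(v) for v in p),col,0,12,1)
    mk(T[:3,3],(255,0,0)); mk(T[:3,3]+[0,0,.02],(255,255,0))
    for x in(-14,14):
        for y in(24,32): mk(np.append(W(x,y),.064),(0,255,0))
    for x in(-25,25): mk(np.append(W(x,20),.033),(0,255,255))
    outs.append(z)
save('w3',np.hstack(outs))
E
```

```text
[0.56928908 0.11256    0.04510946] -0.0002646129032024787 [-0.43388806  0.49949712  0.21859029  1.91382574 -0.15343634  0.74428781
  1.34481712]
tcp H [ 0.39856035 40.19834257]
```

View pics/w3.png

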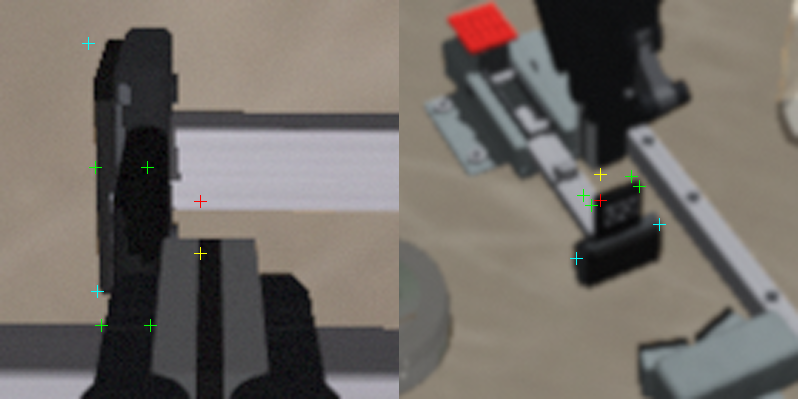

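```bash
python3 - <<'E'
from h import *
T=toolT(); m=optics.camera_model('wrist'); ms=optics.camera_model('scene')
for z in(.011,.0,-.011):
  for Y in(0,-.01,-.02,-.03,-.04):
    P=(T@np.array([0,Y,z,1]))[:3]; print(z,Y,proj(m,P,T).round(1),proj(ms,P).round(1))
c=proj(ms,T[:3,3]).astype(int); print('scene tip px seen',c-70+np.array([200,162])/2.85)
E
```

```text
0.011 0 [312.4 263.2] [343.3 282. ]
0.011 -0.01 [312.3 271.1] [343.3 277.4]
0.011 -0.02 [312.1 279.8] [343.3 272.8]
0.011 -0.03 [312.  289.5] [343.3 268. ]
0.011 -0.04 [311.8 300.5] [343.3 263.2]
0.0 0 [312.5 283.6] [349.8 279.5]
0.0 -0.01 [312.4 292.4] [349.8 274.9]
0.0 -0.02 [312.2 302.1] [349.9 270.2]
0.0 -0.03 [312. 313.] [349.9 265.5]
0.0 -0.04 [311.9 325.1] [350.  260.6]
-0.011 0 [312.5 303.3] [356.2 277. ]
-0.011 -0.01 [312.4 312.9] [356.3 272.4]
-0.011 -0.02 [312.3 323.5] [356.4 267.7]
-0.011 -0.03 [312.1 335.4] [356.5 263. ]
-0.011 -0.04 [311.9 348.6] [356.6 258.1]
scene tip px seen [349.1754386  265.84210526]
```

Emit:
servo_tool(increments=[[1, [0, 0, 3], [0, 0, 0]], [1, [-0.2, -2, 3.5], [0, 0, 0]], [1, [-0.5, -4.5, 3.5], [0, 0, 0]], [1, [-0.5, -4.5, 1], [0, 0, 0]], [1, [-0.5, -4.5, -2], [0, 0, 0]], [1, [-0.5, -4.5, -3], [0, 0, 0]], [1, [-0.5, -4.5, -3], [0, 0, 0]], [1, [-0.5, -4.5, -3], [0, 0, 0]]])

```text
time: 4.15
position: [0.565, 0.0682, 0.0157]
ee_rot: [-1.572, -0.0, 1.474]
force: [0.3, -0.2, 0.6]
gripper_width: -0.0002
```

Emit:
servo_tool(increments=[[1, [0, 0, -0.5], [0, 0, 0]], [1, [0, 0, -1], [0, 0, 0]], [1, [0, 0, -1.4], [0, 0, 0]], [1, [0, 0, -1.4], [0, 0, 0]]])

```text
time: 4.55
position: [0.5639, 0.0682, 0.0006]
ee_rot: [-1.57, 0.0, 1.474]
force: [0.5, 0.3, -0.2]
gripper_width: -0.0001
```

Emit:
servo_tool(increments=[[1, [0, 0, -0.3], [0, 0, 0]], [1, [0, 0, -0.6], [0, 0, 0]], [1, [0, 0, -0.8], [0, 0, 0]], [1, [0, 0, -0.8], [0, 0, 0]]])

```text
time: 4.95
position: [0.564, 0.0681, -0.0073]
ee_rot: [-1.57, 0.0, 1.474]
force: [0.1, -0.2, 0.5]
gripper_width: -0.0
```

Emit:
servo_tool(increments=[[1, [0, 0, -0.3], [0, 0, 0]], [1, [0, 0, -0.6], [0, 0, 0]], [1, [0, 0, -0.9], [0, 0, 0]], [1, [0, 0, -0.9], [0, 0, 0]]])

```text
time: 5.35
position: [0.5667, 0.0675, -0.0135]
ee_rot: [-1.576, -0.001, 1.473]
force: [0.6, -2.4, 10.9]
gripper_width: -0.0001
```

Emit:
servo_tool(increments=[[1, [0, 0, -0.2], [0, 0, 0]], [1, [0, 0, -0.4], [0, 0, 0]], [1, [0, 0, -0.4], [0, 0, 0]]])

```text
time: 5.65
position: [0.5659, 0.0653, -0.0187]
ee_rot: [-1.574, 0.002, 1.471]
force: [0.0, -5.6, 2.8]
gripper_width: 0.0002
```

```bash
python3 - <<'E'
from h import *
o=env.get_obs(); print(o['position'],o['force'],o['torque'])
T=toolT(); O[:]=[.5649,.0726]
outs=[]
for n in('wrist','scene'):
    im=optics.camera(n); m=optics.camera_model(n); tt=T if n=='wrist' else None
    c=[int(v) for v in proj(m,T[:3,3],tt)]
    h=80; y0=c[1]-h;x0=c[0]-h; z=cv2.resize(im[y0:y0+2*h,x0:x0+2*h],None,fx=2.5,fy=2.5,interpolation=cv2.INTER_CUBIC)
    def mk(P,col):
        p=(proj(m,P,tt)-[x0,y0])*2.5; cv2.drawMarker(z,tuple(int(v) for v in p),col,0,12,1)
    mk(T[:3,3],(255,0,0)); mk(T[:3,3]+[0,0,.02],(255,255,0))
    for x in(-14,14): mk(np.append(W(x,24),.064),(0,255,0))
    for x in(-25,25): mk(np.append(W(x,20),.033),(0,255,255))
    outs.append(z)
save('w4',np.hstack(outs))
E
```

```text
[ 0.56587646  0.06531093 -0.01872211] [ 0.04345797 -5.58091073  2.79726176] [-0.88499538 -0.00834418 -0.06643017]
```

View pics/w4.png

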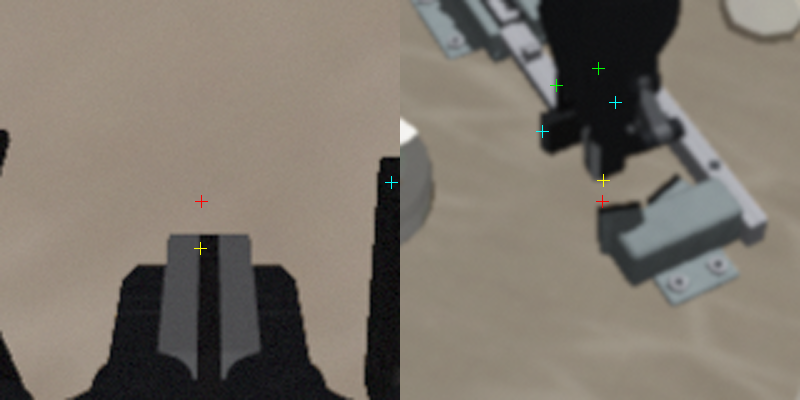

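Emit:
servo_tool(increments=[[1, [0, -0.4, 1], [0, 0, 0]], [1, [0, -0.8, 2.5], [0, 0, 0]], [1, [0, -0.8, 3.5], [0, 0, 0]], [1, [0, -0.8, 3.5], [0, 0, 0]], [1, [0, -0.8, 3.5], [0, 0, 0]]])

```text
time: 6.25
position: [0.5645, 0.0608, 0.0156]
ee_rot: [-1.572, -0.001, 1.474]
force: [-0.9, -0.1, -0.2]
gripper_width: 0.0005
```

Emit:
servo_tool(increments=[[1, [0.1, 1, 0], [0, 0, 0]], [1, [0.2, 2, 0], [0, 0, 0]], [1, [0.3, 3, 0], [0, 0, 0]], [1, [0.4, 4, 0], [0, 0, 0]], [1, [0.4, 4, 0], [0, 0, 0]]])

```text
time: 6.75
position: [0.5679, 0.0992, 0.0146]
ee_rot: [-1.569, 0.003, 1.475]
force: [-1.0, -5.4, 2.1]
gripper_width: 0.0
```

Emit:
servo_tool(increments=[[1, [0.1, 1, 0], [0, 0, 0]], [1, [0.2, 2, 0], [0, 0, 0]], [1, [0.3, 3, 0], [0, 0, 0]], [1, [0.35, 3.5, 0], [0, 0, 0]], [1, [0.35, 3.5, 0], [0, 0, 0]]])

```text
time: 7.25
position: [0.5712, 0.1312, 0.0146]
ee_rot: [-1.569, 0.006, 1.472]
force: [-1.6, -9.9, 4.2]
gripper_width: 0.0002
```

```bash
python3 - <<'E'
from h import *
o=env.get_obs(); print(o['position'],o['force'])
T=toolT(); im=optics.camera('wrist'); save('w5',im[140:420,120:560]); np.save('T5.npy',T)
O[:]=[.5649,.0726]; print(Hf(T[:3,3]))
E
```

```text
[0.57123821 0.1312061  0.01455178] [-1.55635732 -9.89623729  4.24031579]
[ 0.48612998 58.94583853]
```

View pics/w5.png

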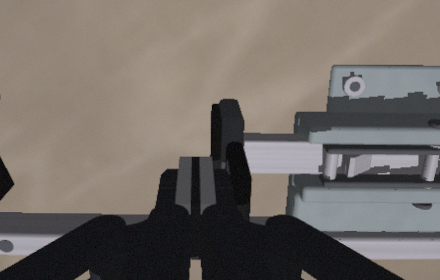

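```bash
python3 - <<'E'
from h import *
O[:]=[.5649,.0726]; T=np.load('T5.npy'); m=optics.camera_model('wrist')
print(Hf(onplane(m,(331,246),.033,T)),Hf(onplane(m,(331,270),.033,T)))
E
```

```text
[-25.79254804  67.24988514] [-14.54011472  67.40750511]
```

Emit:
servo_tool(increments=[[1, [0.05, 0.5, 0], [0, 0, 0]], [1, [0.07, 0.7, 0], [0, 0, 0]], [1, [0.07, 0.7, 0], [0, 0, 0]], [1, [0.07, 0.7, 0], [0, 0, 0]]])

```text
time: 7.7
position: [0.5719, 0.1373, 0.0146]
ee_rot: [-1.569, 0.007, 1.471]
force: [-1.2, -10.0, 3.4]
gripper_width: 0.0001
```

Emit:
servo_tool(increments=[[1, [0.03, 0.3, 0], [0, 0, 0]], [1, [0.03, 0.35, 0], [0, 0, 0]], [1, [0.03, 0.35, 0], [0, 0, 0]]])

```text
time: 8.0
position: [0.5722, 0.1404, 0.0146]
ee_rot: [-1.569, 0.007, 1.471]
force: [-1.8, -11.7, 4.3]
gripper_width: 0.0002
```

Emit:
servo_tool(increments=[[1, [0, -0.5, 0], [0, 0, 0]], [1, [-0.1, -1.5, 0], [0, 0, 0]], [1, [-0.3, -3, 0], [0, 0, 0]], [1, [-0.5, -5, 1], [0, 0, 0]], [1, [-0.5, -5, 5], [0, 0, 0]], [1, [-2.5, -5, 9], [0, 0, 0]], [1, [-4.5, -4, 12], [0, 0, 0]], [-1, [-4.5, -4, 12], [0, 0, 0]]])

```text
time: 8.8
position: [0.5286, 0.1076, 0.1397]
ee_rot: [-1.577, -0.005, 1.476]
force: [0.6, 0.9, -0.1]
gripper_width: 0.0134
```

Emit:
servo_tool(increments=[[-1, [0, 0, 0], [0, 0, 0]], [-1, [0, 0, 0], [0, 0, 0]], [-1, [0, 0, 0], [0, 0, 0]], [-1, [0, 0, 0], [0, 0, 0]], [-1, [0, 0, 0], [0, 0, 0]]])

```text
time: 9.3
position: [0.5277, 0.1053, 0.1343]
ee_rot: [-1.57, 0.001, 1.473]
force: [0.9, 0.1, 1.0]
gripper_width: 0.0847
```

```bash
python3 - <<'E'
from h import *
T=toolT(); im=optics.camera('wrist'); save('w6',im); np.save('T6.npy',T); print(T[:3,3],env.get_obs()['ee_rot'])
E
```

```text
[0.52768786 0.10534209 0.13425328] [-1.56981102e+00  5.69411541e-04  1.47336454e+00]
```

View pics/w6.png

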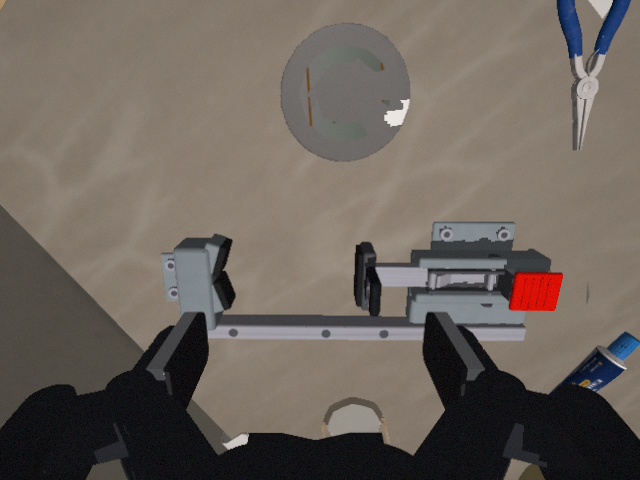

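```bash
python3 - <<'E'
from h import *
O[:]=[.5649,.0726]; T=np.load('T6.npy'); m=optics.camera_model('wrist')
f=lambda u,v,z: Hf(onplane(m,(u,v),z,T)).round(1)
print('jaw',f(357,246,.033),f(357,300,.033),'pads',f(221,236,.032),f(234,305,.032),'mid',f(231,237,.032))
print('rail',f(325,318,.022),f(450,320,.022),'red',f(535,292,.049))
print('potH',f(345.5,92,.032),onplane(m,(345.5,92),.032,T), f(281,92,.032),f(410,92,.032),f(345,23,.032),f(345,161,.032))
# fingertips: ray in tool frame, at x=+-.0425
I=np.eye(4)
for u,v,s in((207,313,-1),(426,313,1)):
    o,d=ray(m,(u,v),I); 
    for x in(.0425,-.0425): t=(x-o[0])/d[0]; print('tip tool',u,(o+d*t).round(4))
E
```

```text
jaw [-25.8  62.4] [20.1 64. ] pads [-33.4 -41.8] [ 25.4 -35.7] mid [-32.6 -34.2]
rail [42.8 38.7] [ 44.6 145.7] red [  5.3 196.8]
potH [-136.4   50.7] [0.43423256 0.13658596 0.032     ] [-136.3    6.7] [-136.5   94.7] [-178.4   49.3] [-90.   51.5]
tip tool 207 [ 0.0425 -0.3035  0.1508]
tip tool 207 [-0.0425 -0.0377  0.0042]
tip tool 426 [ 0.0425 -0.0491  0.0105]
tip tool 426 [-0.0425 -0.3076  0.1531]
```

Emit:
servo_tool(increments=[[-1, [-3, 1.3, 0], [0, 0, -7.3]], [-1, [-6, 2.6, 0], [0, 0, -14.6]], [-1, [-9, 3.9, 0], [0, 0, -22]], [-1, [-12.2, 5.2, 0], [0, 0, -29.3]], [-1, [-12.2, 5.2, 0], [0, 0, -29.3]], [-1, [-12.2, 5.2, -3], [0, 0, -29.3]], [-1, [-12.2, 5.2, -6], [0, 0, -29.3]], [-1, [-12.2, 5.2, -6], [0, 0, -29.3]]])

```text
time: 10.15
position: [0.4039, 0.1562, 0.0725]
ee_rot: [-1.568, 0.006, 0.963]
force: [-0.4, 0.6, -0.4]
gripper_width: 0.0855
```

```bash
python3 - <<'E'
from h import *
print(env.get_obs()['ee_rot'])
T=toolT(); im=optics.camera('wrist'); m=optics.camera_model('wrist'); np.save('T7.npy',T); print(T[:3,3])
for x in(-.0425,.0425):
    for z in(.011,-.011):
        for Y in(-.04,):
            P=(T@np.array([x,Y,z,1]))[:3]; cv2.drawMarker(im,tuple(int(v) for v in proj(m,P,T)),(255,0,0),0,10,1)
for a in np.linspace(0,2*np.pi,24):
    P=np.array([.4342+.045*np.cos(a),.1366+.045*np.sin(a),.032]); cv2.circle(im,tuple(int(v) for v in proj(m,P,T)),1,(0,255,0),-1)
save('w7',im)
E
```

```text
[-1.56832788  0.00643186  0.96268691]
[0.40388732 0.15619114 0.07247547]
```

View pics/w7.png

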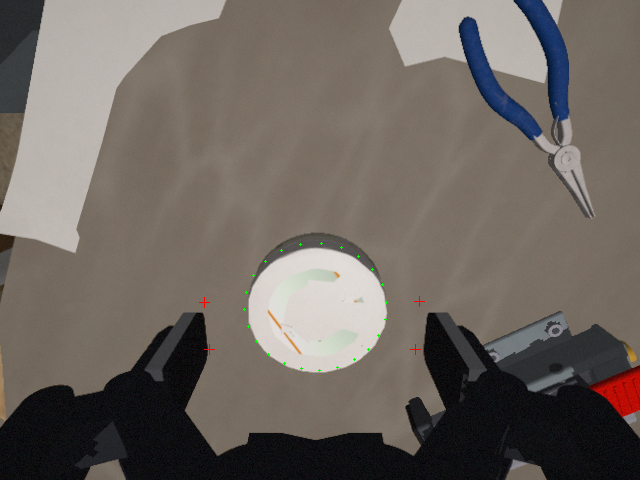

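Emit:
servo_tool(increments=[[-1, [0, 0, -3], [0, 0, 0]], [-1, [0, 0, -6], [0, 0, 0]], [-1, [0, 0, -8], [0, 0, 0]], [-1, [0, 0, -9], [0, 0, 0]], [-1, [0, 0, -9.6], [0, 0, 0]], [-1, [0, 0, -9.8], [0, 0, 0]], [-1, [0, 0, -9.8], [0, 0, 0]]])

```text
time: 10.9
position: [0.4066, 0.158, -0.0223]
ee_rot: [-1.571, -0.001, 0.962]
force: [-0.2, 0.4, 1.1]
gripper_width: 0.0854
```

Emit:
servo_tool(increments=[[-1, [0.6, -0.43, 0], [0, 0, 0]], [-1, [1.4, -1.0, 0], [0, 0, 0]], [-1, [2.4, -1.75, 0], [0, 0, 0]], [-1, [3.5, -2.55, 0], [0, 0, 0]], [-1, [4.6, -3.35, 0], [0, 0, 0]], [-1, [5.7, -4.15, 0], [0, 0, 0]], [-1, [6.5, -4.75, 0], [0, 0, 0]], [-1, [7, -5.1, 0], [0, 0, 0]]])

```text
time: 11.7
position: [0.4767, 0.1058, -0.0229]
ee_rot: [-1.571, -0.0, 0.961]
force: [-4.2, 2.8, 4.5]
gripper_width: 0.0852
```

Emit:
servo_tool(increments=[[-1, [0, 0, 0], [0, 0, 0]], [-1, [0, 0, 0], [0, 0, 0]]])

```text
time: 11.9
position: [0.477, 0.1056, -0.0229]
ee_rot: [-1.573, -0.001, 0.961]
force: [0.6, -0.5, -0.2]
gripper_width: 0.0853
```

```bash
cat >> h.py <<'E'
O[:]=[.5649,.0726]
def potpix(im,m,T=None,name='',guess=(0,0)):
    # white lid blob near guess world position
    g=proj(m,np.append(guess,.032),T); hsv=cv2.cvtColor(im,cv2.COLOR_RGB2HSV)
    k=cv2.inRange(hsv,(0,0,120),(180,70,255)); cs,_=cv2.findContours(k,cv2.RETR_EXTERNAL,cv2.CHAIN_APPROX_NONE)
    cs=[c for c in cs if cv2.contourArea(c)>800 and abs(cv2.pointPolygonTest(c,tuple(map(float,g)),True))<90 and cv2.contourArea(c)<40000]
    for c in cs:
        e=cv2.fitEllipse(cv2.convexHull(c)); print(name,g.round(),'area',cv2.contourArea(c),'ell',np.round(e[0],1),np.round(e[1],1),'H',Hf(onplane(m,e[0],.032,T)).round(1))
E
python3 - <<'E'
from h import *
o=env.get_obs(); print(o['force'],o['position'])
T=toolT(); print('tool H',Hf(T[:3,3]))
for n in('wrist','top'):
    im=optics.camera(n); save('s8'+n,im); potpix(im,optics.camera_model(n),T if n=='wrist' else None,n,(.498,.092))
E
```

```text
[ 0.59318793 -0.51051437 -0.17966415] [ 0.47704503  0.10564124 -0.02289852]
tool H [-90.70222631  24.15213572]
wrist [314. 404.] area 18615.0 ell [316.  405.2] [138.8 262.9] H [-67.5  12.9]
top [362. 296.] area 952.0 ell [341.7 222.9] [  9.7 195.8] H [55.8 59.6]
```

Emit:
servo_tool(increments=[[-1, [-1.2, 0.85, 0], [0, 0, 0]], [-1, [-3.3, 2.3, 0], [0, 0, 0]], [0, [-3.5, 1.5, 0.3], [0, 0, 8]], [0, [-3.7, 0.5, 0.3], [0, 0, 16]], [0, [-3.9, -0.3, 0.3], [0, 0, 24]], [0, [-3.9, -0.73, 0.3], [0, 0, 29.3]], [0, [-3.9, -0.73, 0.3], [0, 0, 29.3]], [0, [-3.9, -0.73, 0.3], [0, 0, 29.3]]])

```text
time: 12.8
position: [0.4361, 0.1001, -0.02]
ee_rot: [-1.57, -0.0, 1.473]
force: [0.5, 1.2, 0.8]
gripper_width: 0.0428
```

```bash
python3 - <<'E'
from h import *
o=env.get_obs(); print(o['force'],o['position'],o['ee_rot'],o['gripper_width'])
T=toolT(); print('tool H',Hf(T[:3,3]))
for n in('wrist',):
    im=optics.camera(n); m=optics.camera_model(n); save('s9'+n,im); potpix(im,m,T,n,W(-67.5,13))
    print(proj(m,np.append(W(-67.5,-32),.032),T),proj(m,np.append(W(-67.5,58),.032),T))
E
```

```text
[0.4862861  1.23252656 0.78975581] [ 0.43611025  0.10008888 -0.01998972] [-1.57032446e+00 -3.76869020e-04  1.47255912e+00] 0.04282930369985467
tool H [-130.88314793   14.56159249]
wrist [308. 470.] area 6059.5 ell [313.7 412. ] [ 60.7 146.2] H [-98.4  15.3]
[202.8671656  469.99702478] [413.60868518 470.1356668 ]
```

View pics/s9wrist.png

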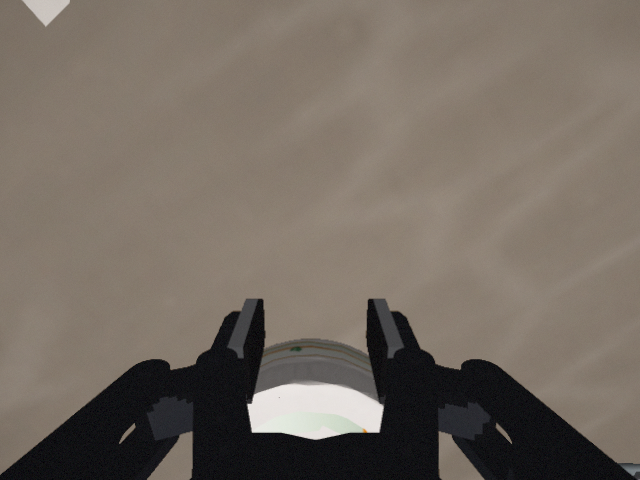

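Emit:
servo_tool(increments=[[0, [0.9, -0.2, 0], [0, 0, 0]], [0, [1.9, -0.4, 0], [0, 0, 0]], [0, [2.9, -0.54, 0], [0, 0, 0]], [0, [3.9, -0.64, 0], [0, 0, 0]], [0, [4.9, -0.74, 0], [0, 0, 0]], [0, [5.9, -0.84, 0], [0, 0, 0]], [0, [6.6, -0.91, 0], [0, 0, 0]], [0, [6.95, -0.94, 0], [0, 0, 0]]])

```text
time: 13.65
position: [0.5074, 0.0898, -0.02]
ee_rot: [-1.571, -0.0, 1.473]
force: [-1.2, 0.2, 0.0]
gripper_width: 0.0423
```

Emit:
servo_tool(increments=[[0, [0, 0, 0], [0, 0, 0]]])

```text
time: 13.75
position: [0.5074, 0.0899, -0.0199]
ee_rot: [-1.572, -0.0, 1.473]
force: [-0.3, 0.5, -0.2]
gripper_width: 0.0431
```

```bash
python3 - <<'E'
from h import *
T=toolT(); print('tool H',Hf(T[:3,3]),T[:3,3],env.get_obs()['force'])
E
```

```text
tool H [-58.97229467  11.47361677] [ 0.50735885  0.089874   -0.01990486] [-0.32253304  0.46009879 -0.22674745]
```

Tool at holder x = −59; about 9 mm to go to the rail.

Emit:
servo_tool(increments=[[0, [0.3, -0.03, 0], [0, 0, 0]], [0, [0.6, -0.06, 0], [0, 0, 0]], [0, [0.75, -0.07, 0], [0, 0, 0]], [0, [0.75, -0.07, 0], [0, 0, 0]]])

```text
time: 14.15
position: [0.514, 0.0893, -0.02]
ee_rot: [-1.571, -0.0, 1.474]
force: [-1.5, 0.1, 0.7]
gripper_width: 0.0427
```

Emit:
servo_tool(increments=[[0, [0.1, -0.01, 0], [0, 0, 0]], [0, [0.2, -0.02, 0], [0, 0, 0]], [0, [0.2, -0.02, 0], [0, 0, 0]]])

```text
time: 14.45
position: [0.5159, 0.0891, -0.02]
ee_rot: [-1.571, -0.0, 1.474]
force: [-1.9, 0.4, 1.2]
gripper_width: 0.0426
```

Emit:
servo_tool(increments=[[0, [0.1, -0.01, 0], [0, 0, 0]], [0, [0.2, -0.02, 0], [0, 0, 0]], [0, [0.2, -0.02, 0], [0, 0, 0]]])

```text
time: 14.75
position: [0.5182, 0.0889, -0.0199]
ee_rot: [-1.571, -0.0, 1.474]
force: [-3.0, 0.2, 0.0]
gripper_width: 0.0425
```

Emit:
servo_tool(increments=[[0, [0.1, -0.01, 0], [0, 0, 0]], [0, [0.2, -0.02, 0], [0, 0, 0]], [0, [0.2, -0.02, 0], [0, 0, 0]]])

```text
time: 15.05
position: [0.5201, 0.0887, -0.0199]
ee_rot: [-1.571, -0.0, 1.474]
force: [-1.1, 0.4, 0.0]
gripper_width: 0.0429
```

```bash
python3 - <<'E'
from h import *
T=toolT(); print('tool H',Hf(T[:3,3]),env.get_obs()['force'])
for n in('top','scene'): save('s10'+n,optics.camera(n))
im=optics.camera('wrist'); save('s10wrist',im)
m=optics.camera_model('top'); t=cv2.cvtColor(cv2.imread('pics/s10top.png'),cv2.COLOR_BGR2RGB)
potpix(t,m,None,'top',W(0,13))
E
```

```text
tool H [-46.13620037  11.54484097] [-1.10198421  0.38933122  0.04581171]
top [365. 257.] area 1193.5 ell [345.3 154.1] [37.3 45.6] H [183.  66.]
```

Emit:
servo_tool(increments=[[0, [0.1, -0.01, 0], [0, 0, 0]], [0, [0.2, -0.02, 0], [0, 0, 0]], [0, [0.2, -0.02, 0], [0, 0, 0]]])

```text
time: 15.5
position: [0.521, 0.0885, -0.0201]
ee_rot: [-1.569, 0.0, 1.474]
force: [-4.7, -0.1, 2.9]
gripper_width: 0.0424
```

Emit:
servo_tool(increments=[[0, [0.1, -0.01, 0], [0, 0, 0]], [0, [0.2, -0.02, 0], [0, 0, 0]], [0, [0.2, -0.02, 0], [0, 0, 0]]])

```text
time: 15.8
position: [0.5211, 0.0885, -0.0203]
ee_rot: [-1.565, 0.001, 1.474]
force: [-7.1, -0.0, 5.3]
gripper_width: 0.0424
```

Emit:
servo_tool(increments=[[0, [-1.5, 0.15, 0], [0, 0, 0]], [0, [-4, 0.4, 0], [0, 0, 0]], [0, [-7, 0.7, 0.5], [0, 0, 0]], [0, [-7, 0.7, 4], [0, 0, 0]], [0, [-7, 0.7, 8.5], [0, 0, 0]], [1, [-6, 1.5, 12.5], [0, 0, 0]], [1, [-4, 5, 14], [0, 0, 0]], [1, [-1, 9, 14], [0, 0, 0]]])

```text
time: 16.6
position: [0.5177, 0.1788, 0.1244]
ee_rot: [-1.58, -0.004, 1.47]
force: [1.0, -0.4, 1.0]
gripper_width: 0.0006
```

Emit:
servo_tool(increments=[[1, [3, 3, 0], [0, 0, 0]], [1, [6, 6, 0], [0, 0, 0]], [1, [7.6, 8.9, 0], [0, 0, 0]], [1, [7.6, 8.9, 0], [0, 0, 0]], [1, [7.6, 8.9, 0], [0, 0, 0]]])

```text
time: 17.1
position: [0.5907, 0.2679, 0.1198]
ee_rot: [-1.572, -0.0, 1.475]
force: [1.1, -1.3, 0.1]
gripper_width: 0.0002
```

```bash
python3 - <<'E'
from h import *
T=toolT(); print('tool H',Hf(T[:3,3]),T[:3,3],env.get_obs()['force'])
im=optics.camera('wrist'); m=optics.camera_model('wrist')
hsv=cv2.cvtColor(im,cv2.COLOR_RGB2HSV)
red=cv2.inRange(hsv,(0,150,90),(8,255,255))|cv2.inRange(hsv,(172,150,90),(180,255,255))
c=max(cv2.findContours(red,0,1)[0],key=cv2.contourArea); r=cv2.minAreaRect(c); p=onplane(m,r[0],.049,T); print('red',r,p,Hf(p),'tcp px',proj(m,T[:3,3],T))
top=optics.camera('top'); sc=optics.camera('scene')
mt=optics.camera_model('top');g=proj(mt,np.append(W(0,13),.032)).astype(int);print(g)
a=cv2.resize(top[g[1]-60:g[1]+60,g[0]-120:g[0]+70],None,fx=2.1,fy=2.1); b=cv2.resize(im,(400,300))
out=np.zeros((300,800,3),np.uint8); out[:a.shape[0],:a.shape[1]]=a[:300,:400]; out[:,400:]=b; save('w11',out)
E
```

```text
tool H [  6.25920121 196.84687051] [0.59067903 0.26785191 0.11978663] [ 1.08928082 -1.26954298  0.11513195]
red ((314.2323913574219, 237.50540161132812), (53.4041633605957, 44.150848388671875), 1.3322198390960693) [0.58900198 0.26878977 0.049     ] [  4.49728804 197.61352356] tcp px [312.48318676 283.63797689]
[365 257]
```

View pics/w11.png

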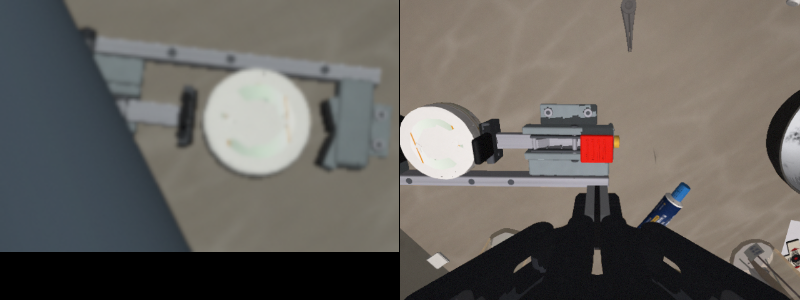

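Emit:
servo_tool(increments=[[1, [-0.1, 0, -3], [0, 0, 0]], [1, [-0.1, 0, -6], [0, 0, 0]], [1, [-0.1, 0, -8], [0, 0, 0]], [1, [-0.1, 0, -8.7], [0, 0, 0]], [1, [-0.1, 0, -8.7], [0, 0, 0]]])

```text
time: 17.75
position: [0.5884, 0.2662, 0.0325]
ee_rot: [-1.57, 0.001, 1.473]
force: [-0.1, 0.1, -0.2]
gripper_width: -0.0002
```

Emit:
servo_tool(increments=[[1, [0, 0, -0.2], [0, 0, 0]], [1, [0, 0, -0.4], [0, 0, 0]], [1, [0, 0, -0.4], [0, 0, 0]]])

```text
time: 18.05
position: [0.5893, 0.2675, 0.0298]
ee_rot: [-1.572, -0.001, 1.474]
force: [-0.0, 0.3, 0.9]
gripper_width: -0.0
```

Emit:
servo_tool(increments=[[1, [0, 0, -0.2], [0, 0, 0]], [1, [0, 0, -0.4], [0, 0, 0]], [1, [0, 0, -0.4], [0, 0, 0]]])

```text
time: 18.35
position: [0.5886, 0.2672, 0.0248]
ee_rot: [-1.57, 0.0, 1.474]
force: [-0.6, 0.2, 1.1]
gripper_width: -0.0
```

Emit:
servo_tool(increments=[[1, [0, 0, -0.2], [0, 0, 0]], [1, [0, 0, -0.4], [0, 0, 0]], [1, [0, 0, -0.4], [0, 0, 0]]])

```text
time: 18.65
position: [0.5885, 0.2672, 0.0206]
ee_rot: [-1.57, 0.0, 1.474]
force: [-0.6, 0.2, 0.0]
gripper_width: -0.0003
```

Emit:
servo_tool(increments=[[1, [0, 0, -0.2], [0, 0, 0]], [1, [0, 0, -0.3], [0, 0, 0]], [1, [0, 0, -0.3], [0, 0, 0]]])

```text
time: 18.95
position: [0.5888, 0.2673, 0.018]
ee_rot: [-1.571, -0.0, 1.474]
force: [0.1, 1.1, 0.4]
gripper_width: -0.0001
```

Emit:
servo_tool(increments=[[1, [0, 0, -0.2], [0, 0, 0]], [1, [0, 0, -0.3], [0, 0, 0]], [1, [0, 0, -0.3], [0, 0, 0]]])

```text
time: 19.25
position: [0.5893, 0.2683, 0.0165]
ee_rot: [-1.572, -0.002, 1.474]
force: [-2.6, -0.0, 7.3]
gripper_width: -0.0002
```

Emit:
servo_tool(increments=[[1, [0, 0, -0.2], [0, 0, 0]], [1, [0, 0, -0.3], [0, 0, 0]], [1, [0, 0, -0.3], [0, 0, 0]]])

```text
time: 19.55
position: [0.5899, 0.2701, 0.0137]
ee_rot: [-1.573, -0.004, 1.475]
force: [-0.3, 2.8, 7.0]
gripper_width: 0.0001
```

Emit:
servo_tool(increments=[[1, [0, 0, -0.15], [0, 0, 0]], [1, [0, 0, -0.25], [0, 0, 0]], [1, [0, 0, -0.25], [0, 0, 0]]])

```text
time: 19.85
position: [0.5901, 0.2704, 0.0131]
ee_rot: [-1.574, -0.005, 1.475]
force: [-5.3, 1.4, 16.4]
gripper_width: 0.0001
```

Emit:
servo_tool(increments=[[1, [0, 0, 0], [0, 0, 0]], [1, [0, 0, 0], [0, 0, 0]], [1, [0, 0, 0], [0, 0, 0]], [1, [0, 0, 1], [0, 0, 0]], [1, [0, 0, 4], [0, 0, 0]], [1, [0, 0, 8], [0, 0, 0]], [1, [-2, -2, 12], [0, 0, 0]], [1, [-4, -4, 14], [0, 0, 0]]])

```text
time: 20.65
position: [0.5502, 0.2278, 0.153]
ee_rot: [-1.576, -0.003, 1.474]
force: [0.5, 0.3, 0.4]
gripper_width: 0.0001
```

Emit:
servo_tool(increments=[[1, [-1, -3, 2], [0, 0, 0]], [1, [-2, -6, 4], [0, 0, 0]], [1, [-2, -8, 5], [0, 0, 0]], [1, [-2, -8, 5], [0, 0, 0]], [1, [-2, -8, 5], [0, 0, 0]]])

```text
time: 21.15
position: [0.5287, 0.1476, 0.1995]
ee_rot: [-1.571, -0.001, 1.473]
force: [0.2, 0.3, -0.5]
gripper_width: -0.0
```

```bash
python3 - <<'E'
from h import *
T=toolT(); print('tool H',Hf(T[:3,3]),T[:3,3],env.get_obs()['force'])
im=optics.camera('wrist'); m=optics.camera_model('wrist'); np.save('T12.npy',T); save('w12full',im)
sc=optics.camera('scene')
for P,c in(((0,0),(0,255,0)),):
    for a in np.linspace(0,2*np.pi,24,endpoint=False):
        q=np.append(W(45*np.cos(a),45*np.sin(a)),.032); cv2.circle(im,tuple(int(v) for v in proj(m,q,T)),1,c,-1)
for x in(-25,25): cv2.drawMarker(im,tuple(int(v) for v in proj(m,np.append(W(x,45),.033),T)),(255,0,255),0,8,1)
b=cv2.resize(sc[150:400,220:470],(300,300))
out=np.zeros((375,800,3),np.uint8); out[:,:500]=cv2.resize(im,(500,375)); out[:300,500:]=b; save('w12',out)
E
```

```text
tool H [-43.4194558   71.02111892] [0.52874903 0.14758237 0.19954288] [ 0.22701443  0.32102135 -0.46588184]
```

```bash
python3 - <<'E'
from h import *
T=np.load('T12.npy'); m=optics.camera_model('wrist'); im=cv2.cvtColor(cv2.imread('pics/w12full.png'),cv2.COLOR_BGR2RGB)
potpix(im,m,T,'wrist',W(0,0))
hsv=cv2.cvtColor(im,cv2.COLOR_RGB2HSV)
# intensity profile along holder y at x=-20,z=33 (jaw/pads) and x=0 at z=64 (tab)
for x,z in((-20,.033),(-22,.033),(20,.033),(0,.064)):
    s=[]
    for y in range(-60,125,3):
        u,v=proj(m,np.append(W(x,y),z),T).round().astype(int); s.append('%d:%d'%(y,hsv[v,u,2]) if 0<=u<640 and 0<=v<480 else '-')
    print(x,z,' '.join(s))
red=cv2.inRange(hsv,(0,150,90),(8,255,255))|cv2.inRange(hsv,(172,150,90),(180,255,255))
c=max(cv2.findContours(red,0,1)[0],key=cv2.contourArea); r=cv2.minAreaRect(c); print('red',r,Hf(onplane(m,r[0],.049,T)))
E
```

```text
-20 0.033 -60:133 -57:134 -54:123 -51:148 -48:149 -45:107 -42:36 -39:23 -36:227 -33:234 -30:234 -27:236 -24:236 -21:237 -18:238 -15:241 -12:241 -9:240 -6:238 -3:235 0:235 3:232 6:232 9:230 12:229 15:226 18:233 21:239 24:240 27:240 30:240 33:237 36:202 39:93 42:89 45:141 48:18 51:55 54:56 57:56 60:154 63:155 66:151 69:154 72:154 75:157 78:156 81:153 84:154 87:154 90:158 93:154 96:151 99:151 102:149 105:147 108:140 111:53 114:58 117:57 120:57 123:55
-22 0.033 -60:112 -57:111 -54:102 -51:143 -48:148 -45:126 -42:39 -39:32 -36:39 -33:234 -30:232 -27:234 -24:236 -21:237 -18:237 -15:239 -12:240 -9:240 -6:238 -3:237 0:235 3:232 6:233 9:230 12:228 15:235 18:240 21:239 24:240 27:239 30:238 33:236 36:107 39:94 42:93 45:151 48:14 51:33 54:35 57:34 60:152 63:158 66:154 69:152 72:152 75:155 78:157 81:153 84:155 87:158 90:153 93:155 96:154 99:153 102:151 105:149 108:144 111:116 114:114 117:111 120:115 123:100
20 0.033 -60:141 -57:142 -54:122 -51:146 -48:147 -45:39 -42:55 -39:233 -36:233 -33:234 -30:234 -27:238 -24:239 -21:241 -18:239 -15:237 -12:236 -9:237 -6:238 -3:235 0:237 3:237 6:236 9:235 12:236 15:238 18:238 21:239 24:240 27:239 30:240 33:238 36:239 39:237 42:140 45:89 48:67 51:29 54:31 57:20 60:139 63:140 66:142 69:147 72:146 75:145 78:141 81:143 84:144 87:142 90:141 93:142 96:142 99:142 102:140 105:143 108:139 111:91 114:146 117:148 120:146 123:145
0 0.064 -60:141 -57:141 -54:143 -51:143 -48:144 -45:141 -42:118 -39:130 -36:38 -33:136 -30:234 -27:234 -24:235 -21:242 -18:243 -15:232 -12:234 -9:236 -6:237 -3:237 0:236 3:237 6:237 9:237 12:238 15:238 18:238 21:238 24:239 27:238 30:240 33:239 36:240 39:239 42:240 45:221 48:56 51:36 54:34 57:31 60:32 63:145 66:147 69:146 72:146 75:145 78:146 81:145 84:145 87:144 90:144 93:144 96:144 99:141 102:141 105:117 108:56 111:57 114:55 117:69 120:66 123:68
red ((450.5, 263.0), (32.0, 41.0), 90.0) [  4.48507298 197.30807597]
```

```bash
python3 - <<'E'
from h import *
T=np.load('T12.npy'); m=optics.camera_model('wrist'); hsv=cv2.cvtColor(cv2.imread('pics/w12full.png'),cv2.COLOR_BGR2HSV)
for y in(-20,0,20):
    s=[]
    for x in list(range(-56,-30,2))+list(range(30,58,2)):
        u,v=proj(m,np.append(W(x,y),.032),T).round().astype(int); s.append('%d:%d'%(x,hsv[v,u,2]))
    print(y,' '.join(s))
# bystanders: frame difference top, before vs now
a=cv2.imread('pics/top.png').astype(int); b=cv2.cvtColor(optics.camera('top'),cv2.COLOR_RGB2BGR).astype(int)
d=np.abs(a-b).max(2)
for n,(y0,y1,x0,x1) in {'glue':(140,210,198,262),'jar':(130,185,325,368),'pliers':(300,390,215,250)}.items(): print(n,(d[y0:y1,x0:x1]>40).mean().round(3))
print(env.get_obs()['force'],env.get_obs()['time'])
E
```

```text
-20 -56:142 -54:142 -52:143 -50:140 -48:138 -46:143 -44:140 -42:141 -40:142 -38:124 -36:96 -34:183 -32:237 30:236 32:236 34:235 36:235 38:235 40:235 42:233 44:189 46:134 48:170 50:169 52:164 54:167 56:172
0 -56:140 -54:143 -52:142 -50:141 -48:140 -46:124 -44:93 -42:100 -40:96 -38:189 -36:235 -34:228 -32:238 30:238 32:238 34:237 36:237 38:237 40:236 42:235 44:236 46:235 48:236 50:178 52:164 54:164 56:169
20 -56:144 -54:143 -52:143 -50:144 -48:142 -46:142 -44:123 -42:88 -40:100 -38:98 -36:97 -34:185 -32:235 30:237 32:238 34:238 36:238 38:238 40:238 42:237 44:168 46:111 48:166 50:170 52:164 54:165 56:168
glue 0.0
jar 0.394
pliers 0.0
[-0.16206763 -0.48154183 -0.65928447] 21.3
```

Emit:
servo_tool(increments=[[1, [-1, 3, 1], [0, 0, 0]], [1, [-3, 7, 2], [0, 0, 0]], [1, [-6, 11, 3], [0, 0, 0]], [1, [-9, 15, 4], [0, 0, 0]], [1, [-12, 19, 4], [0, 0, 0]], [1, [-15, 23, 4], [0, 0, 0]], [1, [-15, 23, 4], [0, 0, 0]], [1, [-15, 23, 4], [0, 0, 0]]])

```text
time: 22.1
position: [0.377, 0.3791, 0.2386]
ee_rot: [-1.57, 0.001, 1.479]
force: [1.0, -0.7, -0.1]
gripper_width: 0.0004
```

```bash
python3 - <<'E'
from h import *
for cam,rois in {'top':{'glue':(140,210,198,262),'jar':(130,185,325,368),'pliers':(300,390,215,250)},'scene':{'jar':(200,265,410,458),'glue':(175,200,305,390),'pliers':(238,285,160,248)}}.items():
    a=cv2.imread('pics/%s.png'%cam).astype(int); im=optics.camera(cam); save('end'+cam,im); d=np.abs(a-im[:,:,::-1].astype(int)).max(2)
    for n,(y0,y1,x0,x1) in rois.items(): print(cam,n,(d[y0:y1,x0:x1]>40).mean().round(3),(d[y0:y1,x0:x1]>15).mean().round(3))
    if cam=='top': potpix(im,optics.camera_model(cam),None,cam,W(0,0))
m=optics.camera_model('top'); hsv=cv2.cvtColor(im:=optics.camera('top'),cv2.COLOR_RGB2HSV)
w=cv2.inRange(hsv,(0,0,165),(180,60,255)); g=proj(m,np.append(W(0,0),.032)).astype(int); k=np.zeros_like(w); s=np.s_[g[1]-32:g[1]+32,g[0]-32:g[0]+32]; k[s]=w[s]
c=max(cv2.findContours(k,0,1)[0],key=cv2.contourArea); e=cv2.minEnclosingCircle(c); print('pot top',e,Hf(onplane(m,e[0],.032)))
o=env.get_obs(); print(o['time'],o['position'],o['force'])
E
```

```text
top glue 0.0 0.0
top jar 0.0 0.0
top pliers 0.0 0.001
top [373. 258.] area 2324.0 ell [365.8 244.6] [64.  85.5] H [21.9 14. ]
scene jar 0.0 0.0
scene glue 0.0 0.0
scene pliers 0.0 0.0
pot top ((374.5281982421875, 255.22413635253906), 24.761484146118164) [ 4.96654588 -2.78060566]
22.25 [0.37977039 0.37612977 0.23901034] [ 1.25706434 -0.15041235  0.81940876]
```

```bash
python3 -c "
from cell import env
env.job_done(); print(env.get_obs()['time'])"
```

```text
the job is handed in; nothing more can be done
the job is handed in; nothing more can be done
```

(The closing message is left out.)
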